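# Set the large dial stop and lock its ring

## Robot

A 7-joint arm with a two-finger parallel gripper is mounted at the origin on a cart in front of the work surface, level with it; the furniture and walls round the work are solid. World frame = base frame: x ahead of the robot, y to its left, z up, the work surface at z = 0. Lengths are in mm, angles in rad, forces in N, time in s.
With the tool pointing down it reaches from about 425 to 1025 mm from the base axis. Payload 9.4 kg.
Tool frame: the origin (TCP) lies on the centre line of the jaws, within the pads' length; the fingertips stand 19 mm ahead of it and the grasp point (between the pads) is the TCP; z points along the fingers, y is the line along which they close (so a half turn about z gives the same grasp; the last joint's range is limited). The gripper opens to 85 mm and grips with 20 to 120 N. Pads are 22 mm wide; open, the fingers measure 114 mm over their backs; the gripper's body (76 mm by 85 mm) begins 54 mm behind the grasp point. The pads swing forward as they close: fully open they stand 13 mm farther back than shut.
Start: joints at [1.072, 0.599, -0.003, 1.599, 0.002, 0.943, -0.08], TCP at [296.809, -661.459, 250.275] pointing down, gripper open.
Joint ranges: [-2.57, 2.57], [-0.35, 1.97], [-1.29, 1.29], [0.11, 2.56], [-1.05, 4.19], [0.11, 1.86], [-2.63, 2.63]. Speed limits (rad/s): [2.22, 2.22, 3.01, 3.01, 3.14, 3.14, 3.14].

## Interface

Orientations are given as a unit quaternion [x, y, z, w].
In Python, from plant import telemetry, read_camera, r gives the robot as it stands. The module is installed in compiled form; this text tells all that it offers.
- The arm moves only by the tool send_rows, never from a script. Its argument "rows" is a list of rows, each a list of 5 numbers: the opening, from -1 (shut) to 1 (fully open), then the shift along the world's x, y, z in mm, then the turn about the world's z in degrees. In form: [[grip, tx, ty, tz, roll], ...]. A call has 1 to 20 rows; each row shifts and turns the commanded pose from where the row before left it; what a row does not reach is not made up. A row lasts 1/8 s, in which the tool goes at most 62.5 mm and 10.7 degrees, less where a joint would pass 70% of its speed; a pose out of reach is approached as far as the arm can. A call with a gripper value outside its range is refused whole. The fingers move at their own pace and stop on an object; "squeeze" is the grip in N (left out, the last holds). Time passes only in rows, so rows that do not move let the fingers close. It gives the time, the measured TCP pose, the force, the opening and the grip force at its end, in the units of the state.
- telemetry.sense(): the state, without advancing time (a new reading comes with each control period).
- read_camera(name): name is "scene" or "top"; returns a dict with "frame" (480x640x3 uint8, red, green, blue), "fx", "fy", "cx", "cy" (pixels), "k1" (the pictures are not rectified: a ray, as slopes to the right and down, at radius r is drawn at 1 + k1 r^2 times it, then the intrinsics apply), "xyz" and "orientation" of the camera in the world. Camera axes: x right, y down, z forward; pixel columns grow to the right and rows downward; lengths in mm; the calibration is good to about 2 mm. A picture is of the moment at which its call begins. There is no depth.
- r.finish_job(): hands the job in; it is judged then, once.
The state is a dict: "t": time; "q": joint angles; "joint_velocities": joint speeds; "tau": joint torques, N m; "ee_pos": TCP position; "orientation": TCP orientation; "ft_force": force on the tool from outside, world axes, zero at the start; "wrist_torque": the same for the moment, N m; "finger_gap": finger opening in mm; "grip_force": force on a finger pad.
Only numpy, scipy, OpenCV 4.12 (cv2) and the standard library are available. Lean on these libraries where they do the work, as an engineer would, in place of code of your own. Each camera call takes 0.05 s, during which the arm holds its last target. There are 200 camera calls.

## Task

Two dial stops, a large and a small one, stand on the workbench. On the large one, turn the bar knob until its pointer points at the brass rider clipped on the rim of the dial, and then lock it: swing the lock ring's upright handle clockwise (seen from above) all the way until it comes up against its stop lug, leaving the pointer at the rider.

Things in the scene. Friction and masses are not known exactly. Their poses are not given: they have to be found in the camera images.
- knob_grip (a point): Bar knob of the large dial stop (base 128 mm across; the small one's 82): a point on the upright axis, 68 mm above the bench. Black bar 50 x 14 mm along the point's x, 46 to 87 mm high, on a 48 mm round foot; +x is where its pointer points (dark needle, tip 43 mm from the axis; white line on that half of the bar). Starts 0.6 to 1.4 rad anticlockwise of the rider. Stays put; friction 0.05 N m.
- rider (a point): Brass rider: a 10 x 10 mm clip with a small stud, on the rim of the large stop's dial (104 mm across, face 38 mm high), 51 mm from the knob's axis, top 43 mm above the bench; the point is the centre of its top face. It marks the setting for the pointer; it sits stiffly and must stay put.
- lock_handle (a point): Upright round steel handle on the arm of the large stop's lock ring: 12 mm in diameter, 74 mm from the knob's axis, free to grip from 32 to 88 mm above the bench; the point is on its centre line, 68 mm high. It moves on a 74 mm circle about the knob's axis (friction 0.10 N m, 1.4 N at the handle) and stays where left.
- stop_large_ring (a joint): Angle of the large stop's lock ring in rad: 0 loose, growing clockwise seen from above; at 1.15 its arm stands against the grey stop lug on the base (lug top 30 mm above the bench) and the ring is tight. It starts between 0 and 0.25.

How it is judged:
By the outcome, as a careful person would: the job done as asked, in the order asked, and still so for the second after the job is handed in, with the robot touching nothing.
It also fails if it takes over 42 s, if anything falls off the work surface, if the arm or the gripper's body presses on something with over 40 N, if the wrist force passes 120 N, or if a joint passes its speed limit or range.

## Working session

There is one attempt and no reset: what is moved stays moved. The work goes in short steps, Python scripts to look and compute and a tool call to move; the robot and the scene stay as the last step left them, time stands still between calls to the robot, and variables do not carry over. Pictures are saved under pics/ and viewed, at most 10 in all, crops included, and the job is handed in when it is done.

Besides the shell and the picture viewer there is one more tool, called after "Emit:" as name(argument=value, ...) on one line, values as JSON. send_rows: Moves the arm, as the interface text tells. Its arguments: {"type":"object","properties":{"rows":{"type":"array","items":{"type":"array","items":{"type":"number"}}},"squeeze":{"type":"number"}},"required":["rows"]}

```bash
mkdir -p pics
cat > h.py <<'E'
import numpy as np, cv2
from scipy.spatial.transform import Rotation as R
from plant import telemetry, read_camera, r
def snap(name,fn):
    c=read_camera(name); cv2.imwrite('pics/'+fn,c['frame'][:,:,::-1]); 
    import pickle; pickle.dump(c,open('pics/'+fn[:-4]+'.pkl','wb')); return c
def load(fn):
    import pickle; return pickle.load(open('pics/'+fn+'.pkl','rb'))
def ray(c,u,v):
    K=np.array([[c['fx'],0,c['cx']],[0,c['fy'],c['cy']],[0,0,1.]])
    p=cv2.undistortPoints(np.array([[[u,v]]],float),K,np.array([c['k1'],0,0,0.]))[0,0]
    d=R.from_quat(c['orientation']).apply([p[0],p[1],1]); return np.array(c['xyz'],float),d
def onz(c,u,v,z):
    o,d=ray(c,u,v); return o+d*(z-o[2])/d[2]
def proj(c,P):
    p=R.from_quat(c['orientation']).inv().apply(np.array(P,float)-c['xyz']); x,y=p[0]/p[2],p[1]/p[2]
    s=1+c['k1']*(x*x+y*y); return np.array([c['fx']*x*s+c['cx'],c['fy']*y*s+c['cy']])
E
python3 - <<'E'
from h import *
for n in('scene','top'):
    c=snap(n,n+'1.png'); print(n,c['xyz'],R.from_quat(c['orientation']).as_matrix().round(2).tolist(),c['fx'],c['k1'])
s=telemetry.sense();print(s['t'],s['ee_pos'],s['orientation'],s['finger_gap'])
E
```

```text
scene [  34.13293322 -642.13097336  616.95599114] [[0.82, -0.32, 0.48], [-0.58, -0.45, 0.68], [0.0, -0.84, -0.55]] 516.660869266303 -0.03553658379164541
top [ 290.14813029   17.94263595 1112.90229097] [[0.01, -0.98, 0.19], [-1.0, -0.01, -0.02], [0.02, -0.19, -0.98]] 604.6105303560302 -0.03495096994570187
0.1 [ 296.64924978 -661.07678925  249.48232324] [ 9.77835506e-01  2.09373344e-01 -2.16365090e-04 -6.92476301e-04] 85.27724662381797
```

View pics/scene1.png

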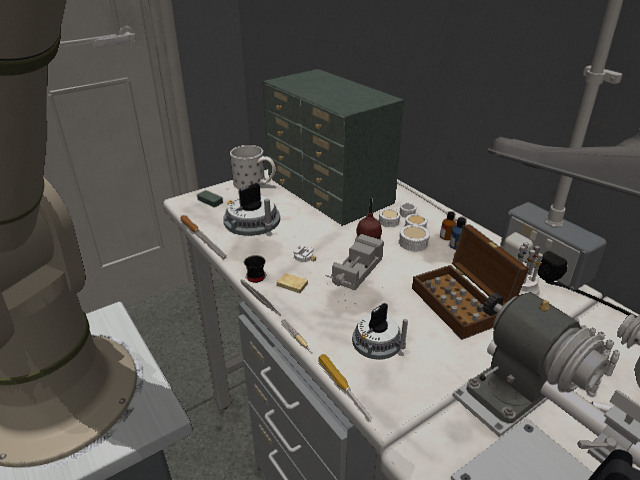

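View pics/top1.png

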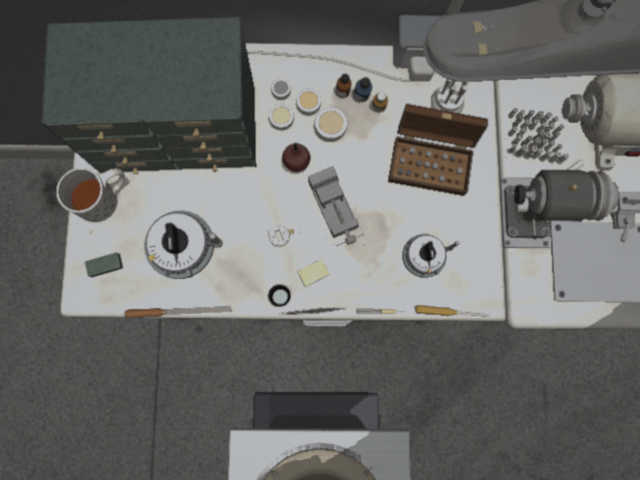

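The large dial stop is at about (178,245) in top and (250,215) in scene, with the mug and the drawer cabinet close by. Next I'll enlarge both.

Run:
```python
from h import *
a=cv2.imread('pics/top1.png')[200:290,135:230]; b=cv2.imread('pics/scene1.png')[170:245,210:290]
a=cv2.resize(a,None,fx=6,fy=6,interpolation=cv2.INTER_CUBIC); cv2.imwrite('pics/ct.png',a)
cv2.imwrite('pics/cs.png',cv2.resize(b,None,fx=7,fy=7,interpolation=cv2.INTER_CUBIC))
```

```text
(no output)
```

View pics/ct.png

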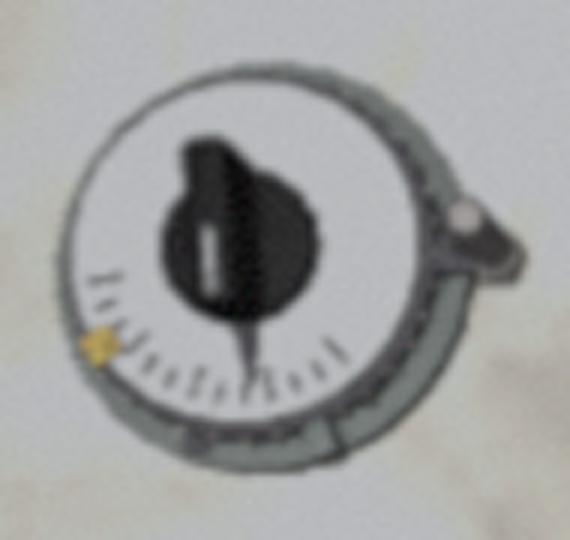

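View pics/cs.png

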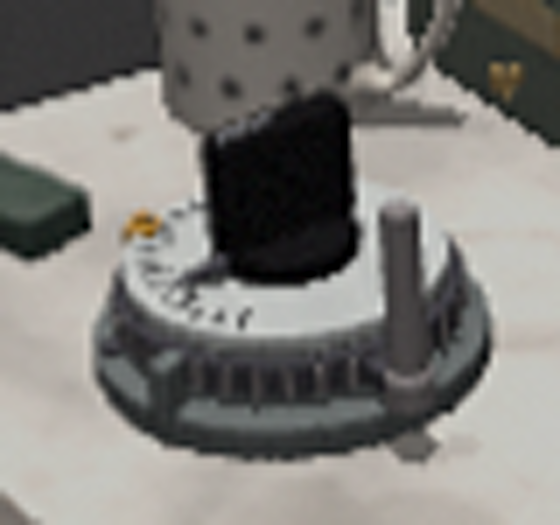

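Top crop: needle tip at (250,395), rider at (100,346), handle top at (465,215), lug near (335,440). In the scene view the handle is at (400,210) in the crop and the mug is behind.

Run:
```python
from h import *
c=load('top1'); f=c['frame']; h=cv2.cvtColor(f,cv2.COLOR_RGB2HSV)
# dial: bright region
g=cv2.cvtColor(f,cv2.COLOR_RGB2GRAY)
print(g[240,205-10:225],g[203:216,178])
F=lambda x,y:(135+(x+.5)/6-.5,200+(y+.5)/6-.5)
# dial edge points by radial scan from center at z=38
cen=np.array(F(247,252)); pts=[]
for a in np.radians(np.arange(0,360,4)):
    rr=np.arange(22,34,.1); u=cen[0]+rr*np.cos(a); v=cen[1]+rr*np.sin(a)
    p=cv2.remap(g.astype(np.float32),u[None].astype(np.float32),v[None].astype(np.float32),cv2.INTER_LINEAR)[0]
    d=np.diff(cv2.GaussianBlur(p[None],(9,1),0)[0]); 
    i=d.argmin(); pts.append(onz(c,u[i],v[i],38)[:2])
pts=np.array(pts)
from scipy.optimize import least_squares
s=least_squares(lambda q:np.hypot(*(pts-q[:2]).T)-q[2],[*pts.mean(0),52],loss='soft_l1'); C=s.x[:2]; print('C',s.x, np.abs(s.fun).mean())
m=cv2.inRange(h,(15,90,90),(35,255,255)); m[:, :140]=0;m[:,165:]=0;m[:245]=0;m[270:]=0
M=cv2.moments(m,True); ru,rv=M['m10']/M['m00'],M['m01']/M['m00']
def show(n,P): d=P[:2]-C; print(n,P.round(1),np.hypot(*d).round(1),np.degrees(np.arctan2(d[1],d[0])).round(1))
show('rider',onz(c,ru,rv,42.5)); print(M['m00'],ru,rv)
show('tip',onz(c,*F(251,393),41)); show('handle',onz(c,*F(465,215),88)); show('lug',onz(c,*F(335,440),30))
show('barback',onz(c,*F(205,138),87))
cs=load('scene1')
G=lambda x,y:(210+(x+.5)/7-.5,170+(y+.5)/7-.5)
show('tip s',onz(cs,*G(178,283),41));show('rider s',onz(cs,*G(142,225),43)); show('handle s',onz(cs,*G(400,207),88))
```

```text
[186 188 185 187 187 187 185 187 179 131  91  81  72  77  80  67  60  56
  61  56  59  56  56  54  64  91 123 165 183 184] [185 185 185 187 186 187 182 155 121 101 131 171 186]
C [479.26768669 262.83690013  51.52874947] 0.559787318173429
rider [448.7 303.2  42.5] 50.6 127.2
23.0 151.2173913043478 257.3478260869565
tip [435.6 257.9  41. ] 44.0 -173.5
handle [481.4 188.9  88. ] 73.9 -88.4
lug [423.2 234.5  30. ] 62.8 -153.2
barback [503.1 264.9  87. ] 24.0 4.8
tip s [441.  264.4  41. ] 38.3 177.7
rider s [447.  300.7  43. ] 49.7 130.4
handle s [482.3 192.   88. ] 70.9 -87.6
```

Emit:
send_rows(rows=[[0,4,33,0,5.5],[0,4,33,0,5.5],[0,4,33,0,5.5],[0,4,33,0,5.5],[0,4,33,0,5.5],[0,4,33,0,5.5],[0,4,33,0,5.5],[0,4,33,0,5.5],[0,12,30,0,5.5],[0,12,30,0,5.5],[0,12,30,0,5.5],[0,12,30,0,5.5],[0,12,30,0,5.5],[0,12,30,0,5.5],[0,12,30,0,5.5],[0,12,30,0,5.5],[0,12,30,0,5.5],[0,12,30,0,5.5]], squeeze=40)

```text
t: 2.35
ee_pos: [449.4, -95.3, 250.3]
orientation: [0.473, 0.881, 0.0, 0.0]
ft_force: [-0.2, 0.1, 0.0]
finger_gap: 42.9
grip_force: 0.0
```

Emit:
send_rows(rows=[[0,3,33,0,5.5],[0,3,33,0,5.5],[0,3,33,0,5.5],[0,3,33,0,5.5],[0,3,33,0,5.5],[0,3,33,0,5.5],[0,3,33,0,5.5],[0,3,33,0,5.5],[0,3,33,0,5.5],[0,3,33,0,5.5],[0,0,33,0,6],[0,0,0,0,0],[0,0,0,0,0]])

```text
t: 3.98
ee_pos: [478.3, 265.7, 250.0]
orientation: [-0.037, 0.999, -0.0, -0.0]
ft_force: [0.8, -0.4, -0.2]
finger_gap: 42.7
grip_force: 0.0
```

Emit:
send_rows(rows=[[0,1,-3,-30,1],[0,0,0,-35,0],[0,0,0,-35,0],[0,0,0,-30,0],[0,0,0,-25,0],[0,0,0,-15,0],[0,0,0,-10,0],[0,0,0,0,0]])

```text
t: 4.97
ee_pos: [479.8, 262.4, 70.2]
orientation: [-0.045, 0.999, -0.0, -0.0]
ft_force: [-0.8, 0.5, 0.7]
finger_gap: 43.1
grip_force: 0.0
```

Emit:
send_rows(rows=[[-0.6,0,0,0,0],[-1,0,0,0,0],[-1,0,0,0,0],[-1,0,0,0,0],[-1,0,0,0,0]], squeeze=30)

```text
t: 5.6
ee_pos: [480.3, 263.8, 71.1]
orientation: [-0.045, 0.999, 0.001, 0.001]
ft_force: [0.2, 3.6, 6.3]
finger_gap: 13.5
grip_force: 35.0
```

Emit:
send_rows(rows=[[-1,0,1,1,-5],[-1,0,0,0,-6],[-1,0,0,0,-6],[-1,0,0,0,-6],[-1,0,0,0,-6],[-1,0,0,0,-6],[-1,0,0,0,-6],[-1,0,0,0,-6],[-1,0,0,0,-5],[-1,0,0,0,-3],[-1,0,0,0,-2],[-1,0,0,0,0],[-1,0,0,0,0]])

```text
t: 7.22
ee_pos: [480.1, 263.6, 71.2]
orientation: [0.437, 0.9, 0.0, 0.0]
ft_force: [3.8, 3.4, -6.7]
finger_gap: 13.6
grip_force: 33.1
```

Run:
```python
from h import *
c=snap('top','top2.png'); d=snap('scene','scene2.png')
a=cv2.resize(c['frame'][200:290,135:230],None,fx=4,fy=4,interpolation=cv2.INTER_CUBIC); b=cv2.resize(d['frame'][165:255,195:290],None,fx=4,fy=4,interpolation=cv2.INTER_CUBIC)
cv2.imwrite('pics/c2.png',np.hstack([a,b])[:,:,::-1])
s=telemetry.sense();print(s['ft_force'],s['wrist_torque'])
```

```text
[ 3.40624813  3.19553644 -6.405142  ] [ 5.77426234e-01 -7.78634625e-01  4.86463604e-04]
```

View pics/c2.png

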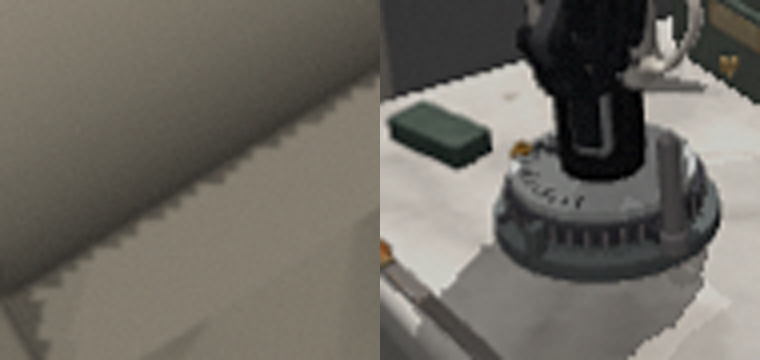

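The arm hides the top view. In the scene view a finger hides the needle, the rider is in place at (520,150) and the handle is unmoved. I'll release, back off and check.

Emit:
send_rows(rows=[[-0.4,0,0,0,0],[0,0,0,0,0],[0,0,0,0,0],[0,0,0,15,0],[0,0,0,35,0],[0,0,0,45,0],[0,0,0,35,0],[0,0,-35,0,0],[0,0,-40,0,0],[0,0,-40,0,0],[0,0,-40,0,0],[0,0,-40,0,0],[0,0,-35,0,0],[0,0,0,0,0]])

```text
t: 9.07
ee_pos: [479.4, 30.6, 202.0]
orientation: [0.439, 0.898, -0.001, 0.0]
ft_force: [-0.5, 2.0, -0.2]
finger_gap: 42.9
grip_force: 0.0
```

Run:
```python
from h import *
c=snap('top','top3.png'); d=snap('scene','scene3.png')
a=cv2.resize(c['frame'][200:290,135:230],None,fx=6,fy=6,interpolation=cv2.INTER_CUBIC)
cv2.imwrite('pics/c3.png',a[:,:,::-1])
```

```text
(no output)
```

View pics/c3.png

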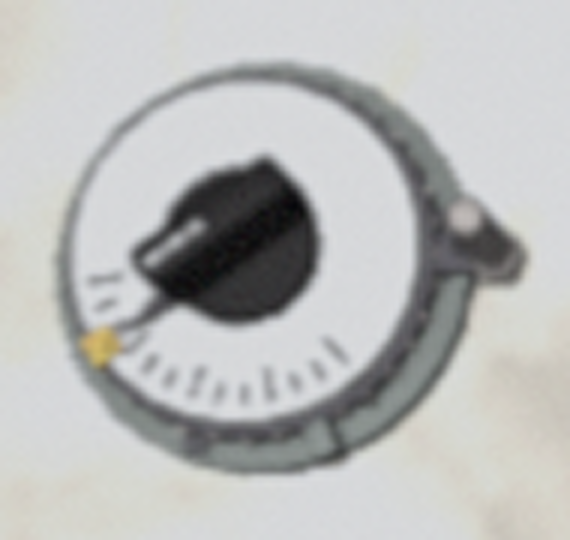

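The needle now runs from about (165,300) to (122,343), pointing at the rider at (100,346). I'll measure the residual angle.

```bash
cat > ang.py <<'E'
from h import *
def ang(fn,C=np.array([479.3,262.8])):
    c=load(fn); f=c['frame']; g=cv2.cvtColor(f,cv2.COLOR_RGB2GRAY).astype(np.float32)
    th=np.arange(105,150,.25)
    for r_ in (31,33,35,37,39,41):
        P=np.array([proj(c,[C[0]+r_*np.cos(np.radians(t)),C[1]+r_*np.sin(np.radians(t)),40.5]) for t in th]).astype(np.float32)
        v=cv2.remap(g,P[None,:,0].copy(),P[None,:,1].copy(),cv2.INTER_CUBIC)[0]
        i=v.argmin(); lo,hi=max(i-20,0),i+21; w=np.clip(v[lo:hi].max()-v[lo:hi]-20,0,None)
        print(r_,th[i],((w*th[lo:hi]).sum()/w.sum()).round(1),v.min().round())
    h=cv2.cvtColor(f,cv2.COLOR_RGB2HSV).astype(float); S=h[:,:,1].copy(); S[S<80]=0
    S=S[250:265,144:160]; yy,xx=np.mgrid[250:265,144:160]; u,v=(S*xx).sum()/S.sum(),(S*yy).sum()/S.sum()
    p=onz(c,u,v,42)[:2]-C; print('rider',np.hypot(*p),np.degrees(np.arctan2(p[1],p[0])))
    return c
E
python3 -c "
from ang import *
ang('top3'); ang('top1')"
```

```text
31 126.5 126.4 81.0
33 127.0 126.8 85.0
35 127.25 127.1 98.0
37 127.25 127.3 109.0
39 126.75 127.2 121.0
41 125.75 125.7 129.0
rider 50.411463193551135 127.08921779165965
31 144.5 nan 184.0
33 105.0 nan 184.0
35 105.0 nan 179.0
37 105.0 105.3 157.0
39 105.0 105.4 143.0
41 134.0 133.8 139.0
rider 50.415916219879584 127.08905823207424ang.py:9: RuntimeWarning: invalid value encountered in scalar divide
  print(r_,th[i],((w*th[lo:hi]).sum()/w.sum()).round(1),v.min().round())
```

Pointer 127.0° versus rider 127.1°, so it's well aligned. Next is the handle.

Emit:
send_rows(rows=[[0,1,30,0,-7],[0,1,35,0,-8],[0,0,35,0,-8],[0,0,35,0,-8],[0,0,23,0,-6],[0,0,0,-20,0],[0,0,0,-35,0],[0,0,0,-35,0],[0,0,0,-25,0],[0,0,0,-15,0],[0,0,0,0,0]])

```text
t: 10.55
ee_pos: [481.3, 192.4, 70.8]
orientation: [0.699, 0.715, -0.001, -0.0]
ft_force: [0.2, -0.0, 1.0]
finger_gap: 43.0
grip_force: 0.0
```

Run:
```python
from h import *
d=snap('scene','scene4.png'); s=telemetry.sense(); print(s['ee_pos'],s['ft_force'],s['q'])
cv2.imwrite('pics/c4.png',cv2.resize(d['frame'][155:255,195:320],None,fx=5,fy=5,interpolation=cv2.INTER_CUBIC)[:,:,::-1])
```

```text
[481.66612924 192.29006984  71.48918511] [-0.16861928  0.37445081  0.43543185] [-0.34770774  0.64543724 -0.20410544  2.19602862  0.38209284  0.33277893
 -0.85304191]
```

View pics/c4.png

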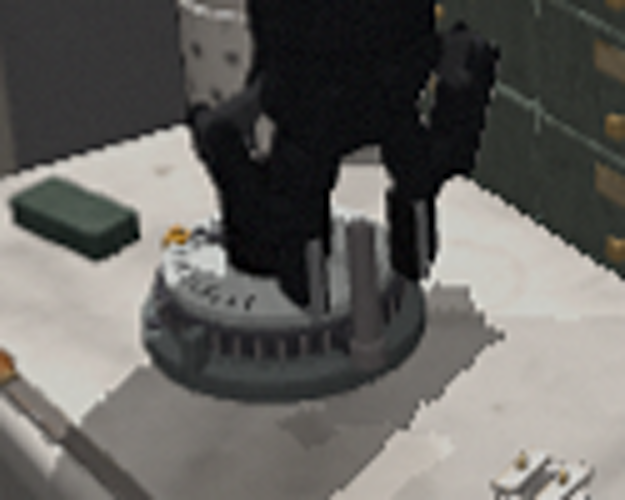

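The handle stands between the open fingers at about (362,270). I'll grip it lightly and compute the arc.

Emit:
send_rows(rows=[[-0.5,0,-3,-1,0],[-1,0,0,0,0],[-1,0,0,0,0],[-1,0,0,0,0],[-1,0,0,0,0]], squeeze=25)

```text
t: 11.22
ee_pos: [482.1, 188.1, 71.0]
orientation: [0.7, 0.714, 0.0, 0.0]
ft_force: [-1.4, -1.6, 7.9]
finger_gap: 11.1
grip_force: 25.5
```

Run:
```python
import numpy as np
a=np.radians(-88.4-np.arange(0,76,4)); P=np.c_[479.3+74*np.cos(a),262.8+74*np.sin(a)]
print(np.c_[np.degrees(a[1:]),np.diff(P.round(1),axis=0),P[1:]].round(1).tolist())
```

```text
[[-92.4, -5.2, 0.1, 476.2, 188.9], [-96.4, -5.1, 0.4, 471.1, 189.3], [-100.4, -5.2, 0.7, 465.9, 190.0], [-104.4, -5.0, 1.1, 460.9, 191.1], [-108.4, -5.0, 1.5, 455.9, 192.6], [-112.4, -4.8, 1.8, 451.1, 194.4], [-116.4, -4.7, 2.1, 446.4, 196.5], [-120.4, -4.5, 2.5, 441.9, 199.0], [-124.4, -4.4, 2.7, 437.5, 201.7], [-128.4, -4.2, 3.1, 433.3, 204.8], [-132.4, -3.9, 3.4, 429.4, 208.2], [-136.4, -3.7, 3.6, 425.7, 211.8], [-140.4, -3.4, 3.8, 422.3, 215.6], [-144.4, -3.2, 4.1, 419.1, 219.7], [-148.4, -2.8, 4.3, 416.3, 224.0], [-152.4, -2.6, 4.5, 413.7, 228.5], [-156.4, -2.2, 4.7, 411.5, 233.2], [-160.4, -1.9, 4.8, 409.6, 238.0]]
```

Emit:
send_rows(rows=[[-1,-5.2,0.1,1,-4],[-1,-5.1,0.4,0,-4],[-1,-5.2,0.7,0,-4],[-1,-5,1.1,0,-4],[-1,-5,1.5,0,-4],[-1,-4.8,1.8,0,-4],[-1,-4.7,2.1,0,-4],[-1,-4.5,2.5,0,-4],[-1,-4.4,2.7,0,-4],[-1,-4.2,3.1,0,-4],[-1,-3.9,3.4,0,-4],[-1,0,0,0,0]])

```text
t: 12.72
ee_pos: [429.0, 207.9, 71.2]
orientation: [0.916, 0.401, -0.001, 0.0]
ft_force: [-3.0, -1.3, -3.4]
finger_gap: 11.3
grip_force: 25.2
```

Emit:
send_rows(rows=[[-1,-3.7,3.6,0,-4],[-1,-1.7,1.9,0,-2],[-1,0,0,0,0]])

```text
t: 13.1
ee_pos: [423.7, 213.2, 71.2]
orientation: [0.936, 0.352, -0.001, 0.0]
ft_force: [-3.6, -0.7, -2.8]
finger_gap: 10.9
grip_force: 25.3
```

Emit:
send_rows(rows=[[-1,-1.7,1.9,0,-2],[-1,-1.6,2,0,-2],[-1,0,0,0,0]])

```text
t: 13.48
ee_pos: [420.4, 217.3, 71.2]
orientation: [0.948, 0.319, -0.001, 0.0]
ft_force: [-4.9, -1.3, -2.1]
finger_gap: 11.3
grip_force: 25.3
```

Emit:
send_rows(rows=[[-1,-1.6,2,0,-2],[-1,-1.5,2.1,0,-2],[-1,0,0,0,0]])

```text
t: 13.85
ee_pos: [417.3, 221.5, 71.2]
orientation: [0.958, 0.285, -0.001, 0.0]
ft_force: [-5.4, -1.1, -3.0]
finger_gap: 11.1
grip_force: 25.3
```

Emit:
send_rows(rows=[[-1,-1.4,2.2,0,-2],[-1,0,0,0,0]])

```text
t: 14.1
ee_pos: [416.2, 223.3, 71.2]
orientation: [0.963, 0.268, -0.0, 0.0]
ft_force: [-3.6, -3.1, -2.4]
finger_gap: 11.2
grip_force: 25.4
```

Emit:
send_rows(rows=[[-1,-1.3,2.2,0,-2],[-1,0,0,0,0]])

```text
t: 14.35
ee_pos: [416.1, 223.7, 71.3]
orientation: [0.968, 0.25, 0.0, 0.001]
ft_force: [1.9, -11.3, -3.5]
finger_gap: 10.7
grip_force: 25.9
```

The handle has stopped at about -148° and the force is rising, so it's at the lug. I'll press a little more, to seat it.

Emit:
send_rows(rows=[[-1,-0.8,1.2,0,0],[-1,-0.8,1.2,0,0],[-1,0,0,0,0],[-1,0,0,0,0]], squeeze=40)

```text
t: 14.85
ee_pos: [416.0, 223.9, 71.3]
orientation: [0.969, 0.248, 0.001, 0.002]
ft_force: [7.8, -20.2, -3.6]
finger_gap: 10.8
grip_force: 39.5
```

Emit:
send_rows(rows=[[-1,0.8,-1.2,0,0],[-0.5,0.8,-1.2,0,0],[0,0,0,0,0],[0,0,0,0,0],[0,0,0,15,0],[0,0,0,30,0],[0,0,0,40,0],[0,0,0,45,0],[0,5,-35,0,0],[0,5,-40,0,0],[0,5,-40,0,0],[0,5,-40,0,0],[0,5,-40,0,0],[0,5,-30,0,0],[0,0,0,0,0]])

```text
t: 16.73
ee_pos: [445.4, -1.1, 202.3]
orientation: [0.968, 0.25, 0.001, 0.0]
ft_force: [-0.3, -0.4, 1.2]
finger_gap: 42.8
grip_force: 0.0
```

Run:
```python
from ang import *
c=snap('top','top5.png'); ang('top5')
cv2.imwrite('pics/c5.png',cv2.resize(c['frame'][200:290,135:230],None,fx=6,fy=6,interpolation=cv2.INTER_CUBIC)[:,:,::-1])
```

```text
31 126.5 126.4 76.0
33 127.0 126.8 79.0
35 127.25 127.1 92.0
37 127.25 127.3 102.0
39 126.75 127.2 112.0
41 125.75 125.6 120.0
rider 50.418057465622475 127.09218939188595
```

View pics/c5.png

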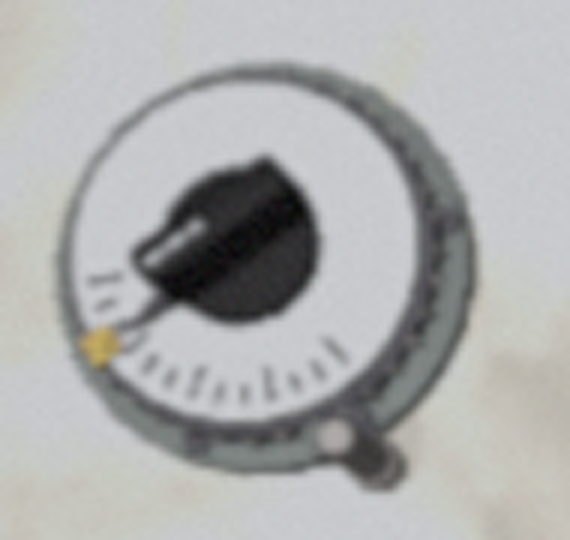

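The handle now sits at (335,435), and the pointer and rider are unchanged. I'll confirm where the lug is relative to the arm.

Run:
```python
from h import *
C=np.array([479.3,262.8]); c=load('top5'); cs=snap('scene','scene5.png')
def A(P): d=P[:2]-C; return np.hypot(*d).round(1),np.degrees(np.arctan2(d[1],d[0])).round(1)
F=lambda x,y:(135+(x+.5)/6-.5,200+(y+.5)/6-.5); G=lambda x,y:(210+(x+.5)/7-.5,170+(y+.5)/7-.5)
print('handle',A(onz(c,*F(335,435),88)),'line',A(onz(c,*F(335,440),25)),'mark195',A(onz(c,*F(197,440),28)),'scene lug',A(onz(load('scene1'),*G(165,360),30)))
for n in (-153,-178,-165): print(n,[proj(load('scene1'),[C[0]+60*np.cos(np.radians(n)),C[1]+60*np.sin(np.radians(n)),30])])
a=load('scene1')['frame'][165:250,200:290]; b=cs['frame'][165:250,200:290]
cv2.imwrite('pics/c6.png',cv2.resize(np.hstack([a,b]),None,fx=4.4,fy=4.4,interpolation=cv2.INTER_CUBIC)[:,:,::-1])
```

```text
handle (np.float64(73.5), np.float64(-147.2)) line (np.float64(61.8), np.float64(-153.8)) mark195 (np.float64(57.9), np.float64(166.6)) scene lug (np.float64(59.1), np.float64(-159.5))
-153 [array([235.33948344, 222.04853879])]
-178 [array([227.33268913, 217.98096303])]
-165 [array([230.97475187, 220.34761364])]
```

View pics/c6.png

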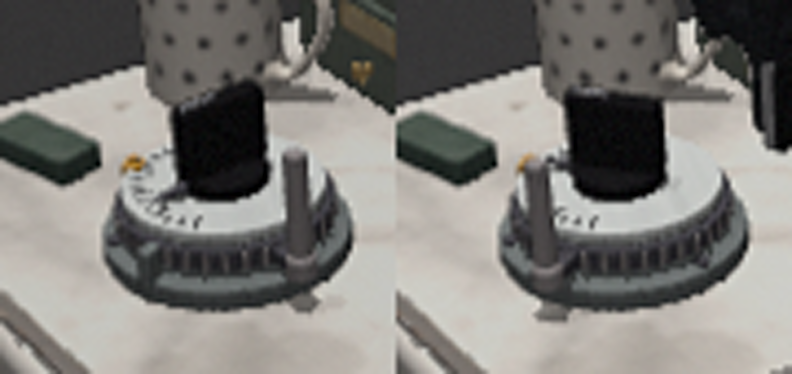

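The pointer holds at the rider and the arm is against the lug. To rule out any drag-back on release, I'll push once more with an open-finger pad, without gripping, and back away cleanly.

Emit:
send_rows(rows=[[0,-4,30,0,0],[0,-5,40,0,0],[0,-5,40,0,0],[0,-5,40,0,0],[0,-5,40,0,0],[0,-5,35,0,0],[0,0,0,-35,0],[0,0,0,-40,0],[0,0,0,-35,0],[0,0,0,-20,0],[0,0,0,0,0],[0,-2,3.4,0,0],[0,-2,3.4,0,0],[0,0,0,0,0]])

```text
t: 18.58
ee_pos: [412.3, 233.4, 72.1]
orientation: [0.968, 0.252, 0.001, -0.0]
ft_force: [-0.5, -1.0, 0.2]
finger_gap: 43.1
grip_force: 0.0
```

Emit:
send_rows(rows=[[0,-1.5,2.6,0,0],[0,-1.5,2.6,0,0],[0,0,0,0,0]])

```text
t: 18.95
ee_pos: [409.6, 237.4, 71.4]
orientation: [0.968, 0.251, 0.0, 0.0]
ft_force: [1.7, -3.0, 3.9]
finger_gap: 42.8
grip_force: 1.7
```

Emit:
send_rows(rows=[[0,-1,1.7,0,0],[0,-1,1.7,0,0],[0,0,0,0,0]])

```text
t: 19.32
ee_pos: [409.4, 238.0, 71.4]
orientation: [0.968, 0.249, 0.001, 0.002]
ft_force: [10.0, -15.5, 1.7]
finger_gap: 42.5
grip_force: 9.1
```

Emit:
send_rows(rows=[[0,-0.8,1.3,0,0],[0,0,0,0,0],[0,2,-3.4,0,0],[0,3,-5.1,0,0],[0,3,-5.1,0,0],[0,0,0,0,0],[0,0,0,20,0],[0,0,0,40,0],[0,0,0,45,0],[0,0,0,30,0],[0,5,-35,0,0],[0,5,-40,0,0],[0,5,-40,0,0],[0,5,-40,0,0],[0,5,-40,0,0],[0,5,-30,0,0],[0,0,0,0,0]])

```text
t: 21.45
ee_pos: [444.5, 2.2, 206.3]
orientation: [0.968, 0.25, -0.0, 0.0]
ft_force: [-0.3, 0.6, -0.5]
finger_gap: 42.9
grip_force: 0.0
```

Run:
```python
from ang import *
c=snap('top','top6.png'); ang('top6')
a=load('top5')['frame'].astype(int); print('diff',np.abs(a-c['frame'])[200:290,135:230].max())
s=telemetry.sense(); print(s['t'],s['ee_pos'])
r.finish_job()
```

```text
31 126.5 126.4 73.0
33 127.0 126.8 79.0
35 127.25 127.1 88.0
37 127.25 127.4 101.0
39 127.0 127.3 113.0
41 125.75 125.7 119.0
rider 50.41397298371608 127.08500376272283
diff 15
21.5 [444.4096927    3.54700975 206.27645266]
the job is handed in; nothing more can be done
```

The job is handed in: the large dial's pointer measured within about half a degree of the rider, the lock ring handle was swung clockwise up against its stop lug, and the gripper was clear, at 21.5 s.

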